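# Push the roller up its ramp and hold it against the sprung stop

## Task

With the fingertips, push the steel roller from the foot of the ramp up to the sprung stop plate at the top, go on until the plate is pressed back about one centimetre, and finish while still holding the roller there (the ramp has no catch). Only push: do not pinch or lift the roller, push it slowly and do not let it run or roll back. Leave the oil stone, the brake adjuster and the screwdriver beside the ramp where they are.

Things in the scene. Friction and masses are not known exactly. Their poses are not given: they have to be found in the camera images.
- deck: Sloping deck of the grey ramp, fixed to the bench: 270 mm long (x -135 to +135 mm), 100 mm wide, slope 10 degrees. Origin: middle of its upper surface, 34 mm above the bench. x points uphill along the slope, y across, z square out of the deck. Along both long edges run rails 12 mm thick and 14 mm high, 76 mm apart. At the top stand the sprung stop plate and, at x = +135 mm, a fixed back plate 42 mm high.
- foot_lip (a point): Middle of the top of the lip across the deck's foot, against which the roller rests at the start: the lip spans deck x = -125 to -115 mm, 76 mm wide, and stands 8 mm above the deck. Downhill of it nothing stands in the way.
- roller: Smooth steel roller, 0.3 to 0.65 kg: round drum 50 mm in diameter, 70 mm long, a stub shaft (18 mm diameter, 11 mm long) at each end. Origin: drum centre; y is its axis, across the ramp (x and z turn as it rolls). Starts at the foot lip, centre at deck x = -96, z = 25 mm; rolls between the rails, shafts above them; rolls back if let go. Meets the stop plate with its centre at deck x = +87 mm.
- stop_face (a point): Middle of the stop plate's face that the roller meets, 25 mm above the deck; at deck x = +112 mm when not pressed. The plate is steel, 70 mm wide, upright to the deck, and moves with joint stop_plate.
- stop_plate (a joint): How far the sprung stop plate is pressed back uphill, in m: 0 at the start, 0.016 at its hard end. A spring pushes it back downhill with about 2.4 N at 0, 5.4 N at 0.010 and 7 N at 0.016.
- stone: Bystander: small dark grey oil stone (sharpening block), 51 x 25 x 13 mm, lying loose beside the ramp; origin under its middle. Leave it.
- adjuster: Bystander: brass-coloured threaded brake adjuster rod with a toothed wheel, 127 x 24 x 24 mm, lying loose beside the ramp; origin under its middle. Leave it.
- driver: Bystander: short screwdriver with an orange handle, 132 x 22 x 25 mm, lying loose beside the ramp; origin under its middle. Leave it.

How it is judged:
By the outcome, as a careful person would: the job done as asked, in the order asked, and still so for the second after the job is handed in, while the arm keeps its last pose, push and grip.
It also fails if it takes over 38 s, if anything falls off the work surface, if the arm or the gripper's body presses on something with over 40 N, if the wrist force passes 120 N, or if a joint passes its speed limit or range.

## Robot

A 6-joint arm with a two-finger parallel gripper is mounted at the origin on a cart in front of the work surface, level with it; the furniture and walls round the work are solid. World frame = base frame: x ahead of the robot, y to its left, z up, the work surface at z = 0. Lengths are in m, angles in degrees, forces in N, time in s.
With the tool pointing down it reaches from about 0.275 to 0.75 m from the base axis. Payload 10.2 kg.
Tool frame: the origin (TCP) lies midway between the tips of the shut fingers; the grasp point (between the pads) lies 19 mm behind it; x points along the fingers, y is the direction in which the jaws open and shut, and the axes are right-handed (so a half turn about x gives the same grasp; the last joint's range is limited). The gripper opens to 85 mm and grips with 20 to 120 N. Pads are 22 mm wide; open, the fingers measure 114 mm over their backs; the gripper's body (76 mm by 85 mm) begins 54 mm behind the grasp point. The pads swing forward as they close: fully open they stand 13 mm farther back than shut.
Start: joints at [-78.977, 17.928, 85.812, -0, 76.261, -12.8], TCP at [0.212, -0.48, 0.231] pointing down, gripper open.
Joint ranges: [-168.41, 168.41], [-55.51, 124.54], [10.69, 146.95], [-70.63, 250.63], [1, 178], [-165.06, 165.06]. Speed limits (degrees/s): [136.94, 136.94, 172.46, 180, 180, 180].

## Interface

Orientations are given as [roll, pitch, yaw] about the fixed x, y, z axes, in that order (R = Rz(yaw) Ry(pitch) Rx(roll)).
In Python, from cell import bot gives the robot as it stands.
- The arm moves only by the tool step_arm, never from a script. Its argument "rows" is a list that holds one entry, the list of rows, each a list of 7 numbers: the shift along the world's x, y, z in m, then the turn, a rotation vector about the world's x, y, z in degrees, then the opening in per cent of the stroke, from 0 (shut) to 100 (fully open). A call has 1 to 8 rows; each row shifts and turns the commanded pose from where the row before left it; what a row does not reach is not made up. A row lasts 1/10 s, in which the tool goes at most 50 mm and 8.59 degrees, less where a joint would pass 70% of its speed; a pose out of reach is approached as far as the arm can. A call is refused whole if a number of a shift passes 0.05 or a number of a turn 8.59, either way. A call with a gripper value outside its range is refused whole. The fingers move at their own pace and stop on an object; the grip force is fixed at half the most. Time passes only in rows, so rows that do not move let the fingers close. It gives the time, the measured TCP pose, the force and the opening at its end, in the units of the state.
- bot.get_obs(): the state, without advancing time (a new reading comes with each control period).
- bot.grab_frame(name): name is "side" or "top"; returns a dict with "color" (480x640x3 uint8, red, green, blue), "fx", "fy", "cx", "cy" (pixels), "origin" and "rotation" of the camera in the world. Camera axes: x right, y down, z forward; pixel columns grow to the right and rows downward; lengths in m; the calibration is good to about 2 mm. A picture is of the moment at which its call begins. There is no depth.
- bot.job_done(): hands the job in, once; it reports no verdict.
Trained networks look in a picture, given as the dict that the camera call returned (one of the last four; its "shot" number tells which), for a name from the list of things; names that differ only in an ending like _2 or _b are one class to them, and where a whole thing is asked for, a point or a joint stands for the part that bears it (a point fixed in the world has none). Each returns a list of dicts, best first, with "confidence" (0 to 1); they miss things now and then, are a little off and sometimes report something else, mostly with a low value. They report only what shows in the picture. A call takes as long as a camera call.
- bot.look_for(picture, target): "rect" ([left, top, right, bottom] in pixels, round what is visible of it).
- bot.tip_of(picture, target): "uv" ([column, row] in pixels: a listed point, or the origin of a listed thing).
The state is a dict: "t": time; "q": joint angles; "joint_velocities": joint speeds; "joint_efforts": joint torques, N m; "ee_pos": TCP position; "orientation": TCP orientation; "force": force on the tool from outside, world axes, zero at the start; "moment": the same for the moment, N m; "grip_width": finger opening in m.
Only numpy, scipy, OpenCV 4.12 (cv2) and the standard library are available. Lean on these libraries where they do the work, as an engineer would, in place of code of your own. Each camera call takes 0.05 s, during which the arm holds its last target. There are 200 camera calls.

## Working session

There is one attempt and no reset: what is moved stays moved. The work goes in short steps, Python scripts to look and compute and a tool call to move; the robot and the scene stay as the last step left them, time stands still between calls to the robot, and variables do not carry over. Pictures are saved under pics/ and viewed, about 8 in all and at most 12, crops included, and the job is handed in when it is done.

Besides the shell and the picture viewer there is one more tool, called after "Call:" as name(argument=value, ...) on one line, values as JSON. step_arm: Moves the arm, as the interface text tells. Its arguments: {"type":"object","properties":{"rows":{"type":"array","items":{"type":"array","items":{"type":"array","items":{"type":"number"}}}}},"required":["rows"]}

```bash
mkdir -p pics; cat > h.py <<'E'
import numpy as np, cv2
from cell import bot
def ray(p,uv):
    d=np.array([(uv[0]-p['cx'])/p['fx'],(uv[1]-p['cy'])/p['fy'],1.0])
    d=np.array(p['rotation'])@d
    return np.array(p['origin']),d/np.linalg.norm(d)
def tri(pa,ua,pb,ub):
    o1,d1=ray(pa,ua);o2,d2=ray(pb,ub)
    s=np.linalg.lstsq(np.c_[d1,-d2],o2-o1,rcond=None)[0]
    a=o1+s[0]*d1;b=o2+s[1]*d2
    return (a+b)/2,np.linalg.norm(a-b)
def proj(p,X):
    c=np.array(p['rotation']).T@(np.array(X)-np.array(p['origin']))
    return np.array([p['fx']*c[0]/c[2]+p['cx'],p['fy']*c[1]/c[2]+p['cy']])
def save(p,n): cv2.imwrite('pics/'+n,np.ascontiguousarray(p['color'][:,:,::-1]))
E
python3 - <<'E'
from h import *
s=bot.grab_frame('side');t=bot.grab_frame('top')
save(s,'s1.png');save(t,'t1.png')
for p in(s,t): print(np.round(p['origin'],3),np.round(p['rotation'],3).tolist(),p['fx'])
for n in ['deck','foot_lip','roller','stop_face','stone','adjuster','driver']:
    a=bot.tip_of(s,n);b=bot.tip_of(t,n)
    print(n,[(np.round(x['uv']).tolist(),x['confidence']) for x in a[:2]],[(np.round(x['uv']).tolist(),x['confidence']) for x in b[:2]])
    if a and b: print('   ',*[np.round(v,4) for v in tri(s,a[0]['uv'],t,b[0]['uv'])])
print(bot.get_obs())
E
```

```text
[0.529 0.836 0.592] [-123.194, 0.948, -176.385] 520.555329652356
[0.48  0.015 0.94 ] [-173.096, 0.625, -90.624] 604.7098407970961
deck [([360.0, 209.0], 0.94), ([294.0, 245.0], 0.54)] [([389.0, 297.0], 0.66)]Traceback (most recent call last):
  File "<stdin>", line 8, in <module>
  File "h.py", line 9, in tri
    s=np.linalg.lstsq(np.c_[d1,-d2],o2-o1,rcond=None)[0]
      ~~~~~~~~~~~~~~~^^^^^^^^^^^^^^^^^^^^^^^^^^^^^^^^
    raise LinAlgError('Incompatible dimensions')
numpy.linalg.LinAlgError: Incompatible dimensions
```

View pics/s1.png

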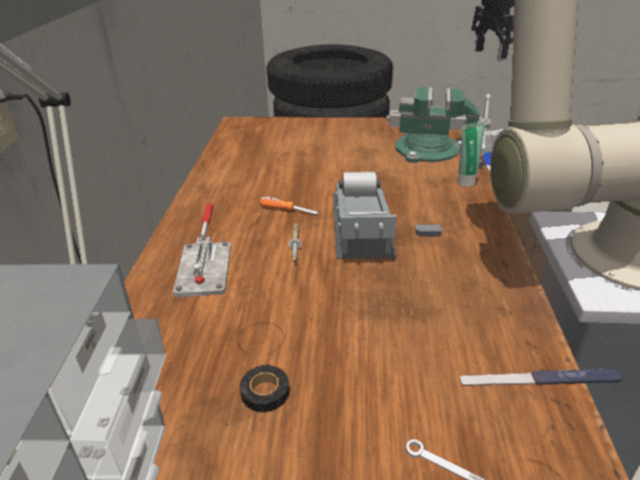

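View pics/t1.png

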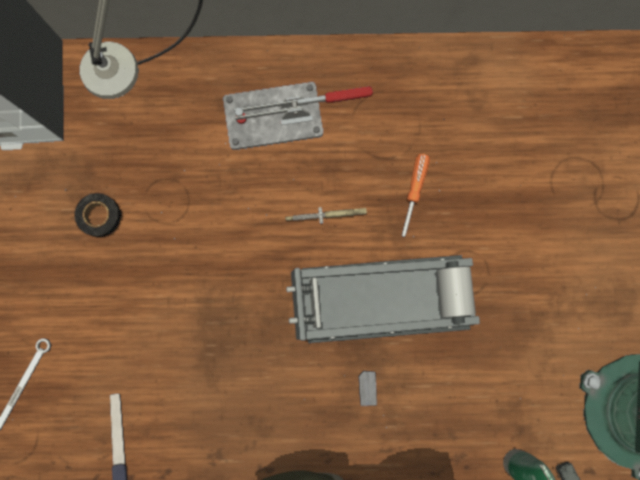

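Side view: ramp at about (362,215) with the roller at its far, low end (360,184). Top view: roller at (456,292), stop plate at (315,302), so uphill is +y, slightly turned. The adjuster (325,215), driver (415,195) and stone (368,388) stand clear of the ramp.

```bash
cat > fix.py <<'E'
E
rm fix.py
cat >> h.py <<'E'
from scipy.spatial.transform import Rotation as Rn
_g=bot.grab_frame
def grab(n):
    p=dict(_g(n)); p['raw']=p.copy(); p['rotation']=Rn.from_euler('xyz',p['rotation'],degrees=True).as_matrix(); return p
E
python3 - <<'E'
from h import *
s=grab('side');t=grab('top')
P={}
for n in ['deck','foot_lip','roller','stop_face','stone','adjuster','driver']:
    a=bot.tip_of(s['raw'],n);b=bot.tip_of(t['raw'],n)
    print(n,[(np.round(x['uv']).tolist(),x['confidence']) for x in a[:2]],[(np.round(x['uv']).tolist(),x['confidence']) for x in b[:2]])
    if a and b:
        r=tri(s,a[0]['uv'],t,b[0]['uv']); print('   ',*[np.round(v,4) for v in r]); P[n]=r[0]
o=bot.get_obs();print({k:np.round(v,3).tolist() for k,v in o.items()})
# fit yaw, origin from model points (top view pixel rectangles corners, checks)
M={'deck':[0,0,0],'foot_lip':[-.12,0,.008],'roller':[-.096,0,.025],'stop_face':[.112,0,.025]}
from scipy.optimize import least_squares
obs=[]
for p,c in((s,0),(t,1)):
    for n in M:
        a=bot.tip_of(p['raw'],n)
        if a and a[0]['confidence']>.4: obs.append((p,n,np.array(a[0]['uv'])))
def T(v,m):
    return np.array([v[0],v[1],.034])+Rn.from_euler('ZY',[v[2],-10],degrees=True).apply(m)
f=lambda v:np.concatenate([proj(p,T(v,M[n]))-u for p,n,u in obs])
r=least_squares(f,[P['deck'][0] if 'deck' in P else .48,-.05,92],loss='soft_l1',x_scale=[.01,.01,1])
print(r.x,[(n,q) for (p,n,u),q in zip(obs,np.round(r.fun.reshape(-1,2),1).tolist())])
E
```

```text
deck [([363.0, 211.0], 0.58)] [([384.0, 299.0], 0.7)]
    [ 0.5137 -0.0868  0.0343] 0.0034
foot_lip [([359.0, 183.0], 0.68)] []
roller [([360.0, 182.0], 0.78), ([368.0, 219.0], 0.49)] [([452.0, 291.0], 0.98)]
    [ 0.5219 -0.1836  0.0494] 0.0068
stop_face [([372.0, 219.0], 0.56), ([294.0, 248.0], 0.3)] [([317.0, 301.0], 0.66)]
    [0.5042 0.0141 0.0792] 0.0155
stone [([433.0, 235.0], 0.58)] [([366.0, 388.0], 0.73)]
    [ 0.3751 -0.0589 -0.0037] 0.0152
adjuster [([295.0, 244.0], 0.6)] [([324.0, 218.0], 0.96)]
    [0.6441 0.0011 0.0087] 0.0002
driver [([288.0, 209.0], 0.55)] [([410.0, 195.0], 0.6)]
    [ 0.6762 -0.1342  0.0068] 0.0056
{'t': 1.0, 'q': [-78.976, 17.927, 85.812, 0.002, 76.262, -12.799], 'joint_velocities': [0.007, -0.087, 0.015, 0.096, 0.023, -0.007], 'joint_efforts': [-0.001, -41.217, -25.99, -0.0, 0.001, 0.0], 'ee_pos': [0.212, -0.48, 0.231], 'orientation': [-157.881, 89.998, 45.941], 'force': [0.026, 0.676, 0.714], 'moment': [0.008, -0.001, -0.041], 'grip_width': 0.086}
[ 5.14942821e-01 -8.89721600e-02  9.30146289e+01] [('deck', [-1.4, -0.5]), ('foot_lip', [-1.0, 5.1]), ('roller', [-0.8, 2.0]), ('stop_face', [-7.0, 0.9]), ('deck', [1.4, 0.3]), ('roller', [1.7, 3.7]), ('stop_face', [-2.2, 1.9])]
```

```bash
cat >> h.py <<'E'
def T(v,m): return np.array([v[0],v[1],.034])+Rn.from_euler('ZY',[v[2],-10],degrees=True).apply(m)
def overlay(p,v,xr,c,sz,k):
    im=cv2.resize(np.ascontiguousarray(p['color'][c[1]:c[1]+sz[1],c[0]:c[0]+sz[0],::-1]),None,fx=k,fy=k,interpolation=cv2.INTER_CUBIC)
    def L(pts,col):
        q=[((proj(p,T(v,m))-c+.5)*k).astype(int).tolist() for m in pts]; cv2.polylines(im,[np.array(q)],False,col,1)
    for s in(-1,1): L([[-.135,s*.05,.014],[.135,s*.05,.014]],(0,255,0)); L([[-.135,s*.038,.014],[.135,s*.038,.014]],(0,255,255))
    L([[.135,-.05,.042],[.135,.05,.042]],(0,0,255))
    L([[.112,-.035,.042],[.112,.035,.042]],(255,255,0))
    for s in(-1,1): L([[xr+.025*np.cos(a),s*.035,.025+.025*np.sin(a)] for a in np.linspace(0,6.3,40)],(255,0,255))
    return im
E
python3 - <<'E'
from h import *
s=grab('side');t=grab('top');v=[.515,-.089,93.0]
a=overlay(t,v,-.096,[280,245],[210,105],3.8);b=overlay(s,v,-.096,[320,160],[90,105],3.8)
b=cv2.resize(b,(460,int(b.shape[0]*460/b.shape[1])))[:600]
w=np.zeros((400+0,798,3),np.uint8);cv2.imwrite('pics/o1.png',a);cv2.imwrite('pics/o2.png',b)
E
```

```text
(no output)
```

View pics/o1.png

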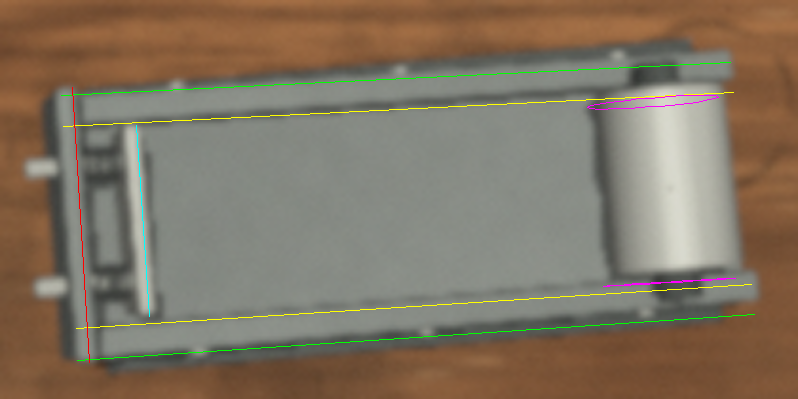

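View pics/o2.png

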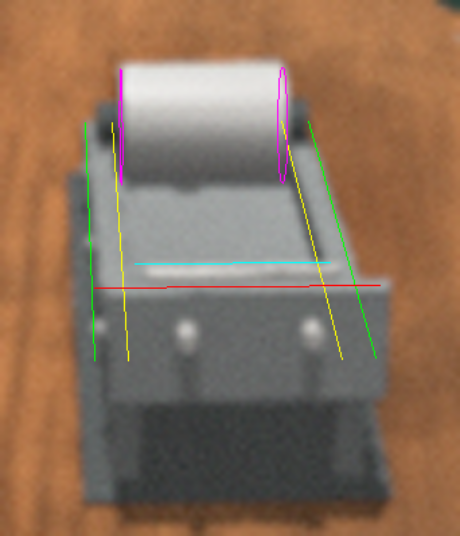

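```bash
python3 - <<'E'
from h import *
v=[.5155,-.090,93.7]
u=np.array([np.cos(np.radians(v[2])),np.sin(np.radians(v[2])),0])
C=T(v,[-.096,0,.025]);tc=C-.036*u;tc[2]=C[2]-.014
o=bot.get_obs();R=Rn.from_euler('xyz',o['orientation'],degrees=True).as_matrix()
print('C',C,'tcp contact',tc,'u',u,'slope dir',T(v,[1,0,0])-T(v,[0,0,0]),'\nend C',T(v,[.097,0,.025]))
print('tool y',R[:,1],np.degrees(np.arctan2(R[1,1],R[0,1])),'want 3.7 or -176.3; pre', tc-.04*u, o['ee_pos'])
E
```

```text
C [ 0.52188113 -0.18867664  0.04194997] tcp contact [ 0.5242043  -0.2246016   0.02794997] u [-0.06453231  0.99791562  0.        ] slope dir [-0.06355192  0.98275504  0.17364818] 
end C [0.50961561 0.00099508 0.07546407]
tool y [ 4.03930362e-01 -9.14789733e-01  8.33302395e-05] -66.17588443311033 want 3.7 or -176.3; pre [ 0.52678559 -0.26451823  0.02794997] [ 0.21205412 -0.4802907   0.23133382]
```

Call:
step_arm(rows=[[[0.03,0.02,0.01,0,0,8.5,40],[0.04,0.027,0,0,0,8.5,40],[0.04,0.027,0,0,0,8.5,40],[0.04,0.027,0,0,0,8.5,40],[0.04,0.027,0,0,0,8.5,40],[0.04,0.027,0,0,0,8.5,40],[0.04,0.027,0,0,0,8.5,40],[0.035,0.026,0,0,0,8.5,40]]])

```text
t: 2.3
ee_pos: [0.5188, -0.2707, 0.2413]
orientation: [64.3, 90.0, -23.5]
force: [0.2, 0.2, 0.2]
grip_width: 0.034
```

Call:
step_arm(rows=[[[0.01,0.007,-0.02,0,0,1.9,40],[0,0,-0.04,0,0,0,40],[0,0,-0.04,0,0,0,40],[0,0,-0.04,0,0,0,40],[0,0,-0.03,0,0,0,40],[0,0,0,0,0,0,40],[0,0,0,0,0,0,40]]])

```text
t: 3.0
ee_pos: [0.5274, -0.2656, 0.0722]
orientation: [48.0, 90.0, -38.3]
force: [0.9, -0.1, 0.9]
grip_width: 0.0341
```

Call:
step_arm(rows=[[[0,0,-0.022,0,0,0,40],[0,0,-0.022,0,0,0,40],[0,0,0,0,0,0,40],[0,0,0,0,0,0,40]]])

```text
t: 3.4
ee_pos: [0.5279, -0.2659, 0.0293]
orientation: [48.1, 89.8, -38.2]
force: [-0.4, -0.2, 0.2]
grip_width: 0.0343
```

```bash
cat > look.py <<'E'
from h import *
import sys
s=grab('side');t=grab('top');v=[.5155,-.090,93.7]
xr=float(sys.argv[2])
a=overlay(t,v,xr,[285,240],[270,110],2.9);b=overlay(s,v,xr,[310,135],[105,115],4)
w=np.zeros((600,800,3),np.uint8);w[:a.shape[0],:a.shape[1]]=a[:,:800]
b=cv2.resize(b,None,fx=.6,fy=.6);w[320:320+b.shape[0],:b.shape[1]]=b[:280]
cv2.imwrite('pics/%s.png'%sys.argv[1],w)
for p,n in((s,'side'),(t,'top')):
  for k in('roller','stop_face'):
    q=bot.tip_of(p['raw'],k);r=bot.look_for(p['raw'],k)
    print(n,k,[(np.round(z['uv'],1).tolist(),z['confidence']) for z in q[:1]],[(np.round(z['rect'],1).tolist(),z['confidence']) for z in r[:1]])
o=bot.get_obs();print(o['t'],np.round(o['ee_pos'],4),np.round(o['force'],2))
E
python3 look.py k1 -.096
```

```text
side roller [([360.1, 181.5], 0.62)] []
side stop_face [([369.9, 215.3], 0.75)] [([349.9, 211.6, 385.5, 228.9], 0.5)]
top roller [([452.9, 291.4], 0.95)] [([435.7, 261.0, 477.0, 326.7], 0.7)]
top stop_face [([317.4, 300.5], 0.56)] [([290.2, 277.6, 324.3, 329.3], 0.79)]
3.9 [ 0.5271 -0.2653  0.0275] [-0.11 -0.65 -0.2 ]
```

View pics/k1.png

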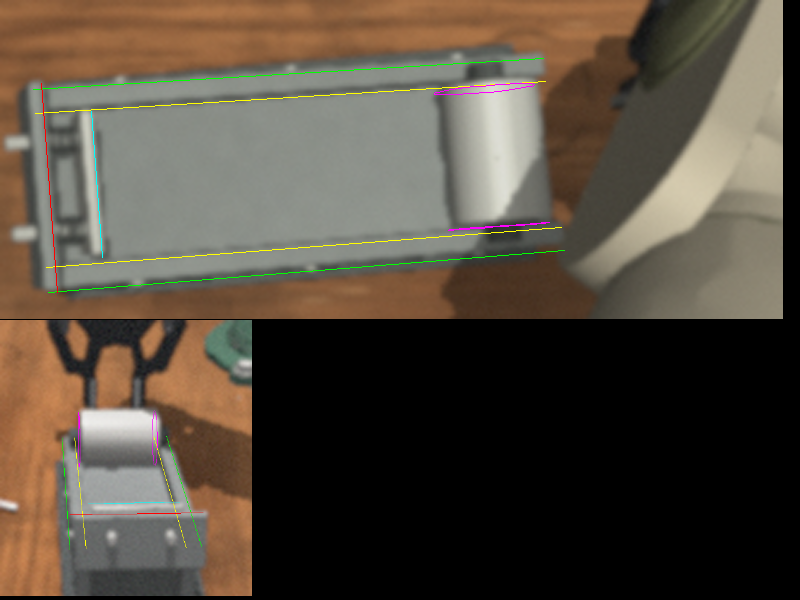

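The fingers are behind the roller, centred to within about 2 mm. The roller and rails match the model. I'll approach now.

Call:
step_arm(rows=[[[-0.0005,0.005,0,0,0,0,40],[-0.0005,0.005,0,0,0,0,40],[-0.0005,0.005,0,0,0,0,40],[-0.0005,0.005,0,0,0,0,40],[-0.0005,0.005,0,0,0,0,40],[-0.0003,0.003,0,0,0,0,40],[-0.0002,0.002,0,0,0,0,40],[0,0.001,0,0,0,0,40]]])

```text
t: 4.7
ee_pos: [0.5241, -0.2341, 0.0273]
orientation: [8.1, 90.0, -78.2]
force: [-0.5, -0.1, 1.2]
grip_width: 0.034
```

Call:
step_arm(rows=[[[-0.0001,0.002,0.0002,0,0,0,40],[-0.0001,0.002,0.0003,0,0,0,40],[-0.0001,0.002,0.0004,0,0,0,40],[-0.0001,0.002,0.0004,0,0,0,40],[-0.0001,0.002,0.0004,0,0,0,40],[-0.0001,0.002,0.0004,0,0,0,40],[-0.0001,0.002,0.0004,0,0,0,40],[-0.0001,0.002,0.0004,0,0,0,40]]])

```text
t: 5.5
ee_pos: [0.5233, -0.2182, 0.0303]
orientation: [31.9, 90.0, -54.4]
force: [-0.2, -2.9, 0.7]
grip_width: 0.0341
```

```bash
python3 look.py k2 -.085
```

```text
side roller [([361.3, 184.6], 0.63)] [([341.4, 172.9, 377.1, 194.6], 0.73)]
side stop_face [([370.3, 216.5], 0.7)] [([352.1, 210.2, 379.4, 226.1], 0.42)]
top roller [([447.5, 291.3], 0.94)] [([428.7, 264.3, 465.8, 317.4], 0.72)]
top stop_face [([318.4, 299.4], 0.9)] [([288.3, 276.9, 323.6, 327.2], 0.7)]
6.0 [ 0.5232 -0.2182  0.0301] [ 0.8  -0.37  0.95]
```

View pics/k2.png

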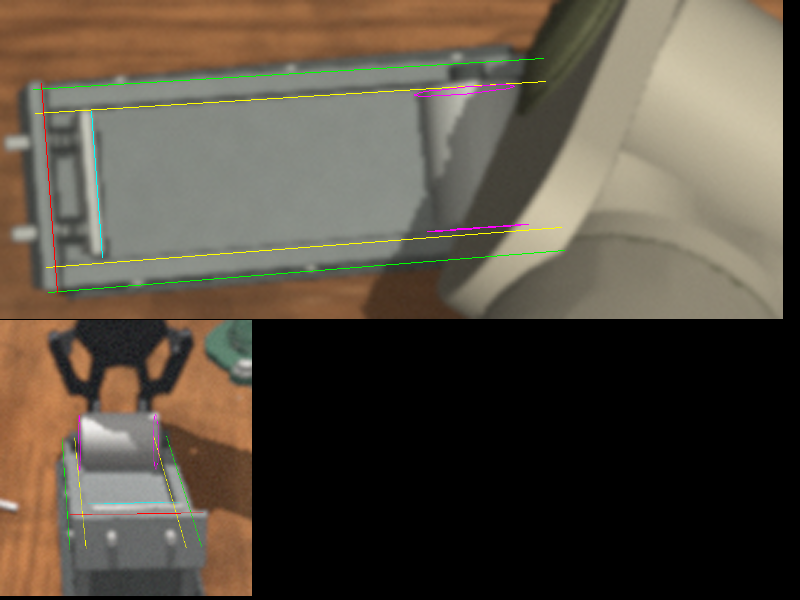

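Contact made: the roller has moved about 9 mm uphill at TCP y = -0.218. From here I push parallel to the deck at 25 mm/s.

Call:
step_arm(rows=[[[-0.0001,0.001,0.0002,0,0,0,40],[-0.0001,0.002,0.00035,0,0,0,40],[-0.00016,0.0025,0.00044,0,0,0,40],[-0.00016,0.0025,0.00044,0,0,0,40],[-0.00016,0.0025,0.00044,0,0,0,40],[-0.00016,0.0025,0.00044,0,0,0,40],[-0.00016,0.0025,0.00044,0,0,0,40],[-0.00016,0.0025,0.00044,0,0,0,40]]])

```text
t: 6.8
ee_pos: [0.5221, -0.2001, 0.0334]
orientation: [37.5, 90.0, -48.8]
force: [-0.6, -2.3, 1.1]
grip_width: 0.0339
```

Call:
step_arm(rows=[[[-0.00016,0.0025,0.00044,0,0,0,40],[-0.00016,0.0025,0.00044,0,0,0,40],[-0.00016,0.0025,0.00044,0,0,0,40],[-0.00016,0.0025,0.00044,0,0,0,40],[-0.00016,0.0025,0.00044,0,0,0,40],[-0.00016,0.0025,0.00044,0,0,0,40],[-0.00016,0.0025,0.00044,0,0,0,40],[-0.00016,0.0025,0.00044,0,0,0,40]]])

```text
t: 7.6
ee_pos: [0.5208, -0.1801, 0.0369]
orientation: [-131.0, 90.0, 142.8]
force: [0.4, -2.0, 0.7]
grip_width: 0.0343
```

Call:
step_arm(rows=[[[-0.00016,0.0025,0.00044,0,0,0,40],[-0.00016,0.0025,0.00044,0,0,0,40],[-0.00016,0.0025,0.00044,0,0,0,40],[-0.00016,0.0025,0.00044,0,0,0,40],[-0.00016,0.0025,0.00044,0,0,0,40],[-0.00016,0.0025,0.00044,0,0,0,40],[-0.00016,0.0025,0.00044,0,0,0,40],[-0.00016,0.0025,0.00044,0,0,0,40]]])

```text
t: 8.4
ee_pos: [0.5195, -0.1601, 0.0405]
orientation: [-131.6, 90.0, 142.1]
force: [0.1, -1.6, 1.4]
grip_width: 0.0341
```

```bash
python3 look.py k3 -.031
```

```text
side roller [([363.1, 189.3], 0.59)] [([340.5, 179.7, 378.4, 202.8], 0.65)]
side stop_face [([369.6, 215.6], 0.56)] [([353.5, 209.7, 382.7, 225.0], 0.53)]
top roller [([410.5, 293.9], 0.76)] [([390.3, 263.2, 415.8, 316.4], 0.92)]
top stop_face [([318.2, 302.0], 0.95)] [([286.7, 275.9, 323.4, 328.5], 0.74)]
8.9 [ 0.5195 -0.1603  0.0403] [ 0.45  0.14 -0.51]
```

View pics/k3.png

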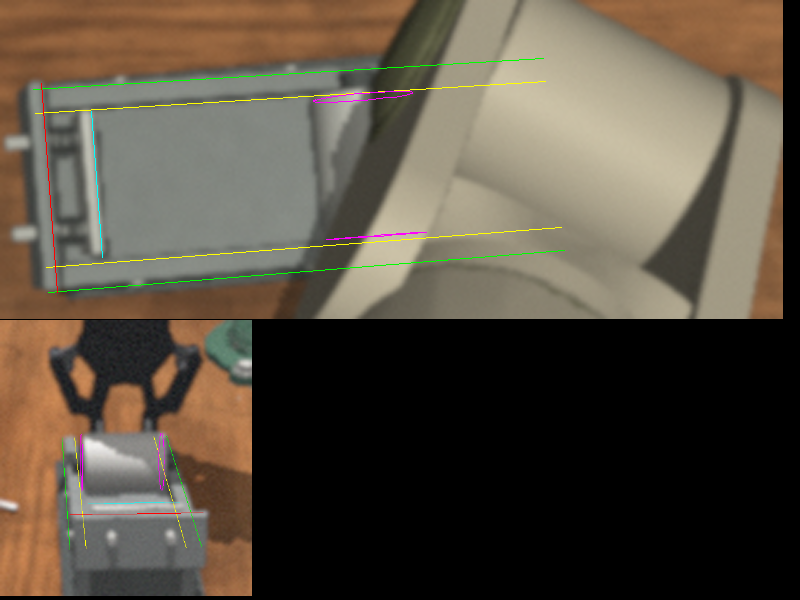

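The roller follows the model (side rect 340–378, about deck x = -0.03) and sits straight between the rails, with the fingers centred. I'll keep pushing.

Call:
step_arm(rows=[[[-0.0001,0.001,0.0002,0,0,0,40],[-0.0001,0.002,0.00035,0,0,0,40],[-0.00016,0.0025,0.00044,0,0,0,40],[-0.00016,0.0025,0.00044,0,0,0,40],[-0.00016,0.0025,0.00044,0,0,0,40],[-0.00016,0.0025,0.00044,0,0,0,40],[-0.00016,0.0025,0.00044,0,0,0,40],[-0.00016,0.0025,0.00044,0,0,0,40]]])

```text
t: 9.7
ee_pos: [0.5183, -0.142, 0.0437]
orientation: [-59.0, 90.0, -145.3]
force: [-0.2, -2.5, 1.5]
grip_width: 0.034
```

Call:
step_arm(rows=[[[-0.00016,0.0025,0.00044,0,0,0,40],[-0.00016,0.0025,0.00044,0,0,0,40],[-0.00016,0.0025,0.00044,0,0,0,40],[-0.00016,0.0025,0.00044,0,0,0,40],[-0.00016,0.0025,0.00044,0,0,0,40],[-0.00016,0.0025,0.00044,0,0,0,40],[-0.00016,0.0025,0.00044,0,0,0,40],[-0.00016,0.0025,0.00044,0,0,0,40]]])

```text
t: 10.5
ee_pos: [0.5171, -0.1221, 0.0472]
orientation: [-105.7, 90.0, 168.0]
force: [-0.3, -2.7, 1.1]
grip_width: 0.034
```

Call:
step_arm(rows=[[[-0.00016,0.0025,0.00044,0,0,0,40],[-0.00016,0.0025,0.00044,0,0,0,40],[-0.00016,0.0025,0.00044,0,0,0,40],[-0.00016,0.0025,0.00044,0,0,0,40],[-0.00016,0.0025,0.00044,0,0,0,40],[-0.00016,0.0025,0.00044,0,0,0,40],[-0.00016,0.0025,0.00044,0,0,0,40],[-0.00016,0.0025,0.00044,0,0,0,40]]])

```text
t: 11.3
ee_pos: [0.5158, -0.1021, 0.0507]
orientation: [-102.9, 90.0, 170.9]
force: [0.5, -2.5, 0.5]
grip_width: 0.0346
```

Call:
step_arm(rows=[[[-0.00016,0.0025,0.00044,0,0,0,40],[-0.00016,0.0025,0.00044,0,0,0,40],[-0.00016,0.0025,0.00044,0,0,0,40],[-0.00016,0.0025,0.00044,0,0,0,40],[-0.00016,0.0025,0.00044,0,0,0,40],[-0.00016,0.0025,0.00044,0,0,0,40],[-0.00016,0.0025,0.00044,0,0,0,40],[-0.00016,0.0025,0.00044,0,0,0,40]]])

```text
t: 12.1
ee_pos: [0.5145, -0.0821, 0.0542]
orientation: [24.0, 90.0, -62.3]
force: [-0.2, -2.6, 0.8]
grip_width: 0.0342
```

Call:
step_arm(rows=[[[-0.00016,0.0025,0.00044,0,0,0,40],[-0.00016,0.0025,0.00044,0,0,0,40],[-0.00016,0.0025,0.00044,0,0,0,40],[-0.00016,0.0025,0.00044,0,0,0,40],[-0.00016,0.0025,0.00044,0,0,0,40],[-0.0001,0.002,0.00035,0,0,0,40],[-0.0001,0.001,0.00018,0,0,0,40],[0,0,0,0,0,0,40]]])

```text
t: 12.9
ee_pos: [0.5135, -0.0665, 0.0569]
orientation: [-157.4, 90.0, 116.3]
force: [-0.7, -1.5, -0.0]
grip_width: 0.0338
```

```bash
python3 look.py k4 .077
```

```text
side roller [([366.1, 211.3], 0.95)] [([342.9, 194.0, 384.1, 211.7], 0.84)]
side stop_face [([371.0, 217.0], 0.54)] [([352.1, 209.6, 382.5, 226.9], 0.57)]
top roller [] []
top stop_face [([319.1, 300.3], 0.91)] [([289.3, 277.3, 324.1, 327.1], 0.68)]
13.4 [ 0.5134 -0.0667  0.0568] [-0.36 -0.77  0.05]
```

View pics/k4.png

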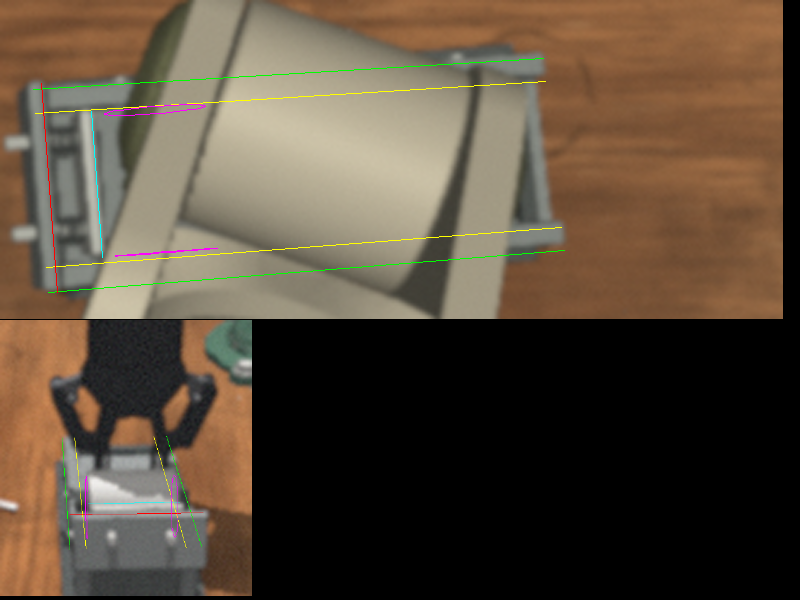

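The roller is at about deck x = 0.067. The two plate rods poke out past the back plate (top view, crop x≈5–12) and will show how far the plate is pressed. I'll slow down for the contact.

Call:
step_arm(rows=[[[-0.0001,0.001,0.00018,0,0,0,40],[-0.0001,0.0015,0.00026,0,0,0,40],[-0.0001,0.002,0.00035,0,0,0,40],[-0.0001,0.002,0.00035,0,0,0,40],[-0.0001,0.002,0.00035,0,0,0,40],[-0.0001,0.002,0.00035,0,0,0,40],[-0.0001,0.0015,0.00026,0,0,0,40],[-0.0001,0.001,0.00018,0,0,0,40]]])

```text
t: 14.2
ee_pos: [0.5127, -0.0536, 0.0592]
orientation: [-53.7, 90.0, -140.0]
force: [-0.1, -2.5, 1.0]
grip_width: 0.0339
```

Call:
step_arm(rows=[[[-0.0001,0.001,0.00018,0,0,0,40],[-0.0001,0.001,0.00018,0,0,0,40],[0,0.001,0.00018,0,0,0,40],[-0.0001,0.001,0.00018,0,0,0,40]]])

```text
t: 14.6
ee_pos: [0.5124, -0.0497, 0.0599]
orientation: [-67.7, 90.0, -153.9]
force: [-0.1, -2.5, 0.7]
grip_width: 0.034
```

Call:
step_arm(rows=[[[-0.0001,0.001,0.00018,0,0,0,40],[0,0.001,0.00018,0,0,0,40]]])

```text
t: 14.8
ee_pos: [0.5123, -0.0477, 0.0602]
orientation: [-107.5, 90.0, 166.2]
force: [-0.0, -2.1, 1.6]
grip_width: 0.0344
```

Call:
step_arm(rows=[[[-0.0001,0.001,0.00018,0,0,0,40],[0,0.001,0.00018,0,0,0,40]]])

```text
t: 15.0
ee_pos: [0.5124, -0.0462, 0.0608]
orientation: [17.9, 89.9, -68.4]
force: [-0.2, -6.2, 2.2]
grip_width: 0.0345
```

Call:
step_arm(rows=[[[-0.0001,0.001,0.00018,0,0,0,40],[0,0.001,0.00018,0,0,0,40]]])

```text
t: 15.2
ee_pos: [0.5123, -0.0444, 0.0612]
orientation: [17.3, 89.9, -68.9]
force: [-0.5, -6.4, 0.5]
grip_width: 0.0342
```

Call:
step_arm(rows=[[[-0.0001,0.001,0.00018,0,0,0,40],[0,0.001,0.00018,0,0,0,40]]])

```text
t: 15.4
ee_pos: [0.5122, -0.0424, 0.0615]
orientation: [14.1, 89.9, -72.2]
force: [-0.4, -6.7, 0.7]
grip_width: 0.0345
```

```bash
python3 look.py k5 .09
```

```text
side roller [([368.4, 213.9], 0.87)] [([342.0, 199.0, 387.6, 213.4], 0.97)]
side stop_face [([367.9, 218.5], 0.71)] [([352.5, 213.0, 385.4, 230.7], 0.53)]
top roller [([330.4, 301.3], 0.51)] [([319.1, 319.0, 342.3, 323.9], 0.43)]
top stop_face [] []
15.9 [ 0.5122 -0.0424  0.0615] [-0.98 -5.26  0.56]
```

View pics/k5.png

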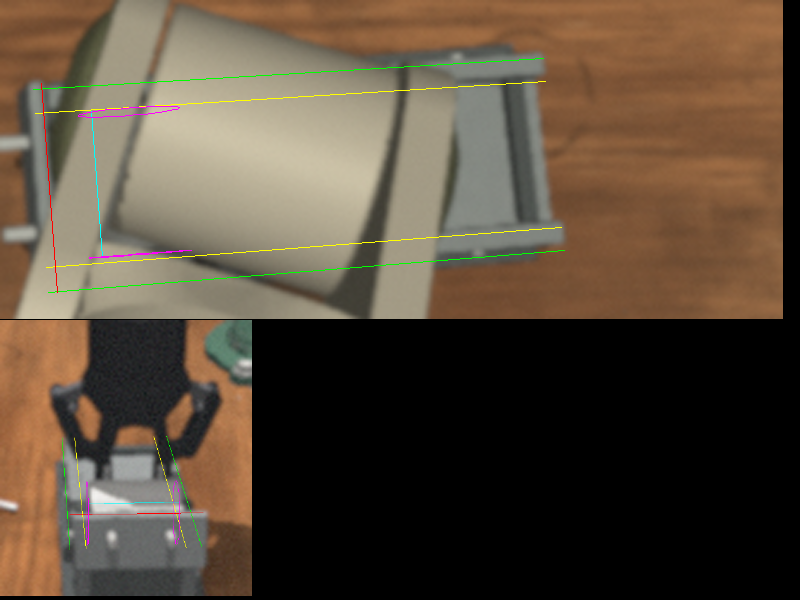

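Plate contact came at TCP y ≈ -0.047 (force jumped from 2 to 6 N), and the lower rod has come out about 9 crop px ≈ 4.5 mm, so the plate is pressed about 4.8 mm. About 5.2 mm remains.

Call:
step_arm(rows=[[[-0.0001,0.001,0.00018,0,0,0,40],[-0.0001,0.001,0.00018,0,0,0,40],[0,0.001,0.00018,0,0,0,40],[-0.0001,0.001,0.00018,0,0,0,40],[0,0.001,0.00018,0,0,0,40],[0,0.0003,5e-05,0,0,0,40],[0,0,0,0,0,0,40],[0,0,0,0,0,0,40]]])

```text
t: 16.7
ee_pos: [0.5118, -0.0373, 0.0624]
orientation: [3.3, 89.9, -82.9]
force: [-1.2, -7.9, 0.0]
grip_width: 0.0343
```

```bash
sed -i 's/\[285,240\]/[270,240]/' look.py; python3 look.py k6 .097; python3 - <<'E'
from h import *
print(np.mean([bot.get_obs()['force'] for _ in range(3)],0), bot.get_obs()['t'])
# rod tip shift against first top picture, sub-pixel by edge profile
a=cv2.imread('pics/t1.png',0).astype(float);t=grab('top');b=cv2.cvtColor(t['color'],cv2.COLOR_RGB2GRAY).astype(float)
for r in(289,321):
    for n,i in(('t0',a),('now',b)): print(n,r,i[r-1:r+2,272:304].mean(0).astype(int).tolist())
v=[.5155,-.090,93.7]
print('px per 10 mm', proj(t,T(v,[.155,0,.025]))-proj(t,T(v,[.145,0,.025])))
E
```

```text
side roller [([368.9, 213.2], 0.77)] [([288.4, 224.6, 298.5, 259.0], 0.44)]
side stop_face [([371.4, 219.5], 0.6)] []
top roller [([327.5, 302.2], 0.55)] [([312.1, 273.3, 336.8, 328.6], 0.57)]
top stop_face [] [([282.4, 284.4, 297.4, 323.8], 0.53)]
17.2 [ 0.5119 -0.0373  0.0624] [-0.3  -7.33  0.83]
[-0.30122316 -7.33396539  0.83373645] 17.2
t0 289 [94, 94, 96, 97, 100, 101, 100, 98, 99, 99, 97, 99, 101, 104, 120, 148, 165, 170, 169, 168, 166, 161, 143, 115, 117, 136, 142, 140, 127, 110, 96, 91]
now 289 [91, 92, 93, 95, 96, 97, 99, 111, 135, 155, 164, 166, 166, 166, 166, 166, 166, 165, 164, 163, 161, 157, 139, 104, 76, 63, 58, 61, 65, 74, 83, 97]
t0 321 [88, 88, 88, 87, 87, 87, 88, 88, 88, 89, 90, 91, 91, 93, 93, 95, 104, 127, 153, 164, 165, 164, 162, 155, 144, 118, 105, 125, 140, 141, 135, 120]
now 321 [86, 85, 85, 85, 84, 85, 85, 86, 88, 95, 123, 151, 163, 163, 163, 162, 162, 161, 160, 159, 158, 154, 149, 150, 153, 154, 154, 154, 154, 154, 154, 154]
px per 10 mm [-7.0221547   0.49404256]
```

View pics/k6.png

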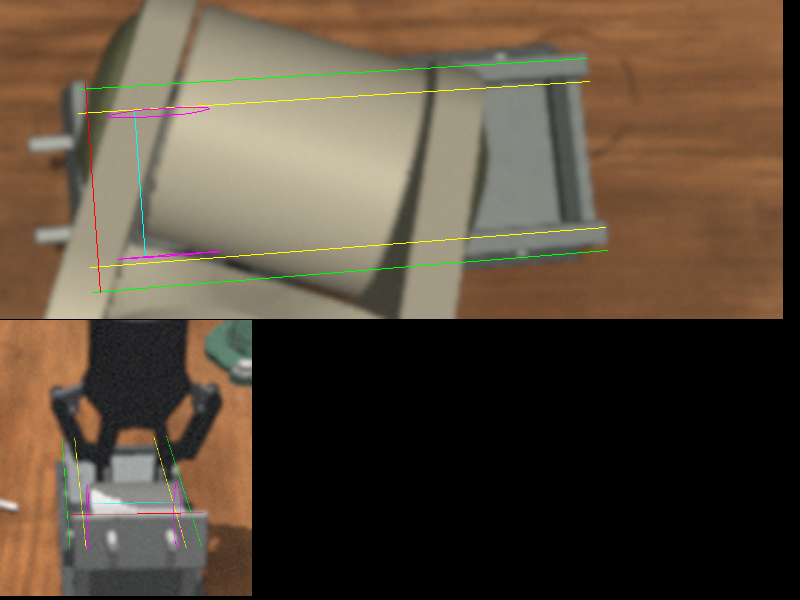

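```bash
python3 - <<'E'
from h import *
s=grab('side');t=grab('top')
for n in('stone','adjuster','driver'): print(n,[[np.round(z['uv']).tolist() for z in bot.tip_of(p['raw'],n)[:1]] for p in(s,t)])
o=bot.get_obs();print(o['t'],np.round(o['ee_pos'],4),np.round(o['force'],1)); print(bot.job_done())
E
```

```text
stone [[[430.0, 232.0]], []]
adjuster [[[295.0, 248.0]], [[324.0, 219.0]]]
driver [[[288.0, 210.0]], [[407.0, 197.0]]]
17.65 [ 0.5118 -0.0373  0.0624] [ 0.5 -7.8 -0.5]
the job is handed in; nothing more can be done
None
```

I pushed the roller with the partly open fingertips from the foot lip up to the sprung plate, at about 25 mm/s and slower near the top. The plate is pressed back about 1 cm. The job was handed in at 17.7 s with the arm still holding the roller there.

**Plate travel:** The two plate rods moved 6.6 and 6.9 px in the top view, which is about 9.6 mm. The tool travelled about 9.9 mm after meeting the plate.

**Force:** The push at the end was a steady 7–8 N, in line with the spring plus the roller's weight on the slope. Wrist force stayed under 9 N in all readings.

**Bystanders:** The adjuster and screwdriver stayed within 3–4 px of their first places in both views. In the last check the arm hid the stone in the top view. In the side view it was found about 3 px from where it started.

**Weak checks:**
- The trained networks gave poor or no results for the roller and plate once the arm covered them, so those positions rest on the rods, the force and the overlay.
- The top and side views disagreed by 2–4 mm on where the ramp stands, so I used a value in between.

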